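Seat the lino plate on the registration pins

TASK

The plywood plate with the lino block is lying crooked on top of the two pins of the print registration board. Nudge it sideways with the fingers, without gripping or lifting it, until both of its holes drop over the two pins and it lies flat on the board along the rail. Leave the inks, jar, lid, brush and eraser where they are, and finish clear of everything.

Things in the scene. Friction and masses are not known exactly. Their poses are not given: they have to be found in the camera images.
- board: fixed registration board: wooden slab 12 mm thick, along its x from -120 to +180 mm, along its y from -190 to +190 mm. x points roughly away from the robot, z up; origin on the table, under the slab. An aluminium rail, 340 mm long along y, 14 mm thick, standing 24 mm above the slab: its face towards the robot is at x = 90.5 mm
- pin_left (a point): foot, on the slab's top, of the left locating pin (board x = 40, y = +65 mm): fixed steel pin, 8 mm in diameter, 8 mm high, the top 3 mm tapering to 5 mm
- pin_right (a point): foot, on the slab's top, of the right locating pin (board x = 40, y = -65 mm), same shape
- plate: loose plywood plate, 140 mm along its x, 240 mm along its y, 6 mm thick, 0.2 to 0.45 kg, takes 2 to 8 N to slide; a grey lino block 100 x 95 x 3 mm is glued on its top. Origin at the centre of its underside, x towards the rail. At the start it slopes: far part on the pin tips, near edge on the slab; 10 to 40 mm short of the rail, up to 6 degrees turned, 15 to 50 mm to the left or right of its place
- hole_left (a point): centre, at the underside, of the plate's left round through hole, 11 mm in diameter (plate x = 20, y = +65 mm). When seated the plate lies flat on the slab with its origin at board x = 20, y = 0, z = 12 mm, its far edge about 0.5 mm from the rail, and the pin tips show 2 mm above its top
- hole_right (a point): centre, at the underside, of the plate's right hole, same size (plate x = 20, y = -65 mm)
- ink_tall: lidded ink jar of brown glass with a white cap, 42 mm diameter, 62 mm high, standing on the board behind the rail; origin at the centre of its foot
- ink_short: lidded dark ink jar with a black cap, 46 mm diameter, 48 mm high, standing on the board behind the rail; origin at the centre of its foot
- jar: empty open glass jar, 66 mm diameter, 75 mm high, standing on the table to the left of the board; origin at the centre of its foot
- jar_lid: dark ring-shaped jar lid, 70 mm diameter, 10 mm high, on the table to the left of the board; origin at the centre of its underside
- brush: paint brush 170 mm long with a dark handle, lying on the table to the right of the board, roughly along the board's x axis; origin under its middle
- eraser: white eraser 45 x 30 x 16 mm lying on the board behind the rail, between the inks; origin at the centre of its underside

How it is judged:
At the end, for the whole second after the job is handed in: Each hole is within 3 mm (horizontally) of its own pin, left on left and right on right; the plate lies flat on the slab (both holes' undersides within 2 mm of the slab's top, tilt under 0.02 rad), at rest; every bystander is within 30 mm of where it started (horizontal distance between hole_left and pin_left below 0.003 m and horizontal distance between hole_right and pin_right below 0.003 m and z of each of hole_left, hole_right in the frame of board below 0.014 m and angle between plate's own z axis and vertical below 0.02 rad and linear speed of plate below 0.01 m/s and distance of each of ink_tall, ink_short, jar, jar_lid, brush, eraser from where it was at the start of the episode below 0.03 m); the robot touches nothing.
It fails at once if the plate is lifted or carried (its centre rises more than 20 mm above the board's slab) (z of plate in the frame of board above 0.032 m).
It fails at once if the plate is tipped up by more than 14 degrees (angle between plate's own z axis and vertical above 0.25 rad).
It fails at once if a bystander (ink, jar, lid, brush, eraser) is disturbed: moved more than 30 mm (distance of any of ink_tall, ink_short, jar, jar_lid, brush, eraser from where it was at the start of the episode above 0.03 m).
It also fails if it takes over 38 s, if anything falls off the work surface, if the arm or the gripper's body presses on something with over 40 N, if the wrist force passes 120 N, or if a joint passes its speed limit or range.

ROBOT

A 6-joint arm with a two-finger parallel gripper is mounted at the origin on the work surface. World frame = base frame: x ahead of the robot, y to its left, z up, the work surface at z = 0. Lengths are in m, angles in rad, forces in N, time in s.
With the tool pointing down it reaches from about 0.35 to 0.975 m from the base axis. Payload 7.1 kg.
Tool frame: the origin (TCP) lies midway between the tips of the shut fingers; the grasp point (between the pads) lies 19 mm behind it; z points along the fingers, y is the line along which they close (so a half turn about z gives the same grasp; the last joint's range is limited). The gripper opens to 88 mm and grips with 3 to 60 N. Pads are 20 mm wide; open, the fingers measure 115 mm over their backs; the gripper's body (75 mm by 178 mm) begins 61 mm behind the grasp point.
Start: joints at [1.162, 0.423, 1.63, -0, 1.089, -0.019], TCP at [0.237, 0.578, 0.187] pointing down, gripper open.
Joint ranges: [-3, 3], [-0.9, 2.11], [0.09, 2.58], [-1.31, 4.45], [0.11, 2.69], [-2.54, 2.54]. Speed limits (rad/s): [2.39, 2.39, 3.01, 3.14, 3.14, 3.14].

INTERFACE

Orientations are given as a unit quaternion [w, x, y, z].
In Python, from station import move_pose, movel, movej, command_gripper, wait, inverse_kinematics, read_camera, camera_info, MotionError, job_done, get_time, get_joint_pos, get_qvel, get_effort, get_tcp_pos, get_ee_rot, get_ft_force, get_ft_torque, get_grip_width, get_finger_force gives the robot as it stands. Calls block until the motion is done:
- move_pose(position, orientation): joint-space move of the TCP to a pose.
- movel(position, frame=None, v=0.15, until_force=None): straight line of the TCP; frame=None keeps the orientation; v is the mean speed in m/s. With until_force (N) it stops when the force on the tool has changed by that much, and returns True; else False.
- movej(angles): joint-space move.
- command_gripper(opening): opening from 0.0 (shut) to 1.0 (fully open); the grip force is fixed at half the most; returns when the fingers have stopped.
- wait(seconds).
- inverse_kinematics(position, orientation): joint angles nearest the present ones, or None.
- read_camera(name): name is "side" or "top" or "wrist"; returns the picture (384x512x3 uint8, red, green, blue); there is no depth.
- camera_info(name): a dict with "intrinsics" (3x3 intrinsics, pixels), "dist" ([k1, k2, p1, p2, k3] as OpenCV has them; the pictures are not rectified), "T" (4x4, takes a point from camera to world coordinates); the wrist camera has in their place "tool_from_camera" (4x4, takes a point from camera to tool coordinates, whose origin is the TCP and whose axes are the flange's). Camera axes: x right, y up, looking along -z (the intrinsics and any distortion apply to the point x, -y, -z); pixel columns grow to the right and rows downward; lengths in m; the calibration is good to about 2 mm. A picture is of the moment at which its call begins: read the wrist's pose just before it. camera_info takes no time and is no camera call.
A pose or a line that the arm cannot do raises MotionError and nothing moves.
- job_done(): hands the job in; it is judged then, once.
Readings, each from a call of its own:
- get_time(): time.
- get_joint_pos(): joint angles.
- get_qvel(): joint speeds.
- get_effort(): joint torques, N m.
- get_tcp_pos(): TCP position.
- get_ee_rot(): TCP orientation.
- get_ft_force(): force on the tool from outside, world axes, zero at the start.
- get_ft_torque(): the same for the moment, N m.
- get_grip_width(): opening from 0.0 (shut) to 1.0 (fully open).
- get_finger_force(): force on a finger pad.
Only numpy, scipy, OpenCV 4.12 (cv2) and the standard library are available. Lean on these libraries where they do the work, as an engineer would, in place of code of your own. Each camera call takes 0.05 s, during which the arm holds its last target. There are 200 camera calls.

## Working session

There is one attempt and no reset: what is moved stays moved. The work goes in short steps, each a Python script; the robot and the scene stay as the last script left them, time stands still between calls to the robot, and variables do not carry over. Pictures are saved under pics/ and viewed, at most 10 in all, crops included, and the job is handed in when it is done.

```bash
ls; mkdir -p pics
python3 - <<'E'
from station import *
import cv2,numpy as np
print(get_time())
for n in("top","side"):
    cv2.imwrite(f"pics/{n}0.png",cv2.resize(read_camera(n)[:,:,::-1],(768,576),interpolation=cv2.INTER_CUBIC))
    print(n,camera_info(n))
print(camera_info("wrist"),get_ee_rot())
E
```

```text
pics
0.0
top {'intrinsics': array([[350.97612858,   0.        , 254.98211287],
       [  0.        , 350.97612858, 189.39623421],
       [  0.        ,   0.        ,   1.        ]]), 'dist': array([-0.03610099,  0.        ,  0.        ,  0.        ,  0.        ]), 'T': array([[-0.02669704,  0.98509325, -0.16993692,  0.48729594],
       [-0.99962525, -0.0252788 ,  0.01050427,  0.04962715],
       [ 0.00605189,  0.17015367,  0.98539896,  0.79513148],
       [ 0.        ,  0.        ,  0.        ,  1.        ]])}
side {'intrinsics': array([[413.82130011,   0.        , 252.88080488],
       [  0.        , 413.82130011, 190.00318916],
       [  0.        ,   0.        ,   1.        ]]), 'dist': array([0.03348949, 0.        , 0.        , 0.        , 0.        ]), 'T': array([[ 0.93067058,  0.26616328, -0.25101668,  0.38237009],
       [-0.36550149,  0.70669848, -0.60579363, -0.53200022],
       [ 0.01615309,  0.65554128,  0.75498656,  0.74679182],
       [ 0.        ,  0.        ,  0.        ,  1.        ]])}
{'intrinsics': array([[284.03637512,   0.        , 254.45967509],
       [  0.        , 284.03637512, 191.47844731],
       [  0.        ,   0.        ,   1.        ]]), 'dist': array([-0.02235529,  0.        ,  0.        ,  0.        ,  0.        ]), 'tool_from_camera': array([[-4.42960216e-04,  9.51662228e-01,  3.07146230e-01,
         8.46478287e-02],
       [ 9.99999837e-01,  5.32217428e-04, -2.06843104e-04,
         8.85364887e-04],
       [-3.60313346e-04,  3.07146088e-01, -9.51662309e-01,
        -1.99720888e-01],
       [ 0.00000000e+00,  0.00000000e+00,  0.00000000e+00,
         1.00000000e+00]])} [-1.53657066e-04  1.93655938e-01  9.81069269e-01 -6.65293734e-04]
```

View pics/top0.png

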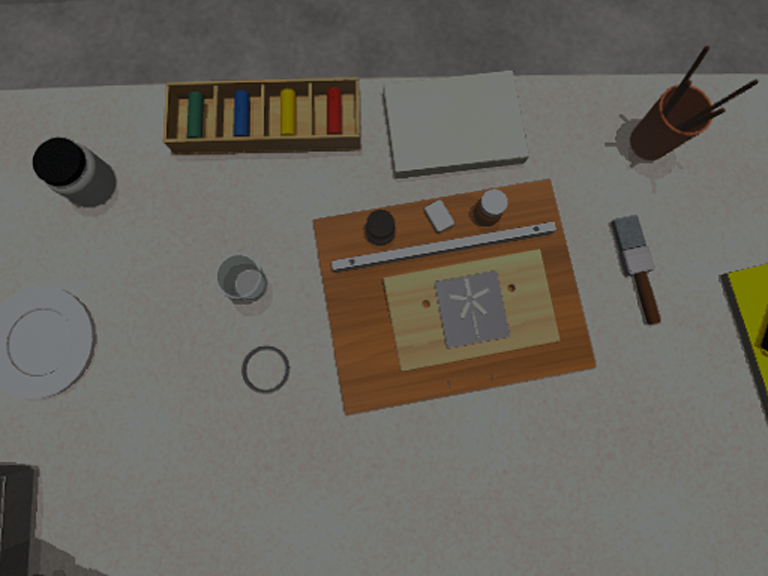

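View pics/side0.png

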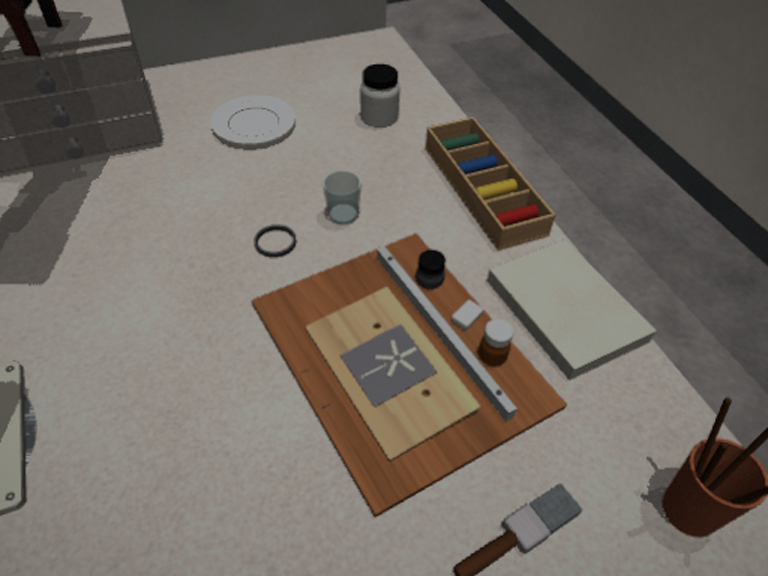

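The top view shows the board with its corners at about (314,219), (551,180), (595,367) and (346,413). The plate's corners are at (384,276), (542,251), (560,341) and (401,369), so it sits right of its place and short of the rail. I'll fit both poses using the two views.

```bash
cat > h.py <<'E'
from station import *
import cv2,numpy as np
from scipy.optimize import least_squares
from scipy.spatial.transform import Rotation as R
F=np.diag([1,-1,-1.])
def proj(P,name,T=None):
    c=camera_info(name); T=c.get("T") if T is None else T
    Rc=F@T[:3,:3].T; t=-Rc@T[:3,3]
    return cv2.projectPoints(np.asarray(P,float),cv2.Rodrigues(Rc)[0],t,c["intrinsics"],c["dist"])[0][:,0]
def bpts(p,P):  # planar pose (x,y,yaw) -> world
    c,s=np.cos(p[2]),np.sin(p[2]); P=np.asarray(P,float)
    return np.c_[p[0]+c*P[:,0]-s*P[:,1],p[1]+s*P[:,0]+c*P[:,1],P[:,2]]
def tilt(P,a): # plate coords -> plate frame tilted about near edge, on slab
    P=np.asarray(P,float); u=P[:,0]+.07
    return np.c_[-.07+u*np.cos(a)-P[:,2]*np.sin(a),P[:,1],.012+u*np.sin(a)+P[:,2]*np.cos(a)]
def quat(phi): # tool down, tool y axis at world angle phi
    y=np.array([np.cos(phi),np.sin(phi),0]);z=np.array([0,0,-1.]);x=np.cross(y,z)
    return R.from_matrix(np.c_[x,y,z]).as_quat(scalar_first=True)
E
python3 - <<'E'
from h import *
S=.012
B=[[.18,.19,S],[.18,-.19,S],[-.12,-.19,S],[-.12,.19,S]]
P=[[.07,.12,.006],[.07,-.12,.006],[-.07,-.12,.006],[-.07,.12,.006],[.02,.065,.006],[.02,-.065,.006]]
ob={"top":([(314,219),(551,180),(595,367),(346,413)],[(384,276),(542,251),(560,341),(401,369),(426,304),(511.5,288)]),
"side":([(418,235),(565,405),(377,514),(253,303)],[(387,290),(478,407),(390,453),(307,325),(377,326),(426,393)])}
ob={k:[(np.array(a)+.5)/1.5-.5 for a in v] for k,v in ob.items()}
for use in (["top"],["side"],["top","side"]):
    fb=least_squares(lambda p:np.concatenate([(proj(bpts(p,B),k)-ob[k][0]).ravel() for k in use]),[.6,0,.1])
    fp=least_squares(lambda p:np.concatenate([(proj(bpts(p,tilt(P,p[3])),k)-ob[k][1]).ravel() for k in use]),[.6,0,.1,.07])
    b,p=fb.x,fp.x
    d=R.from_euler('z',-b[2]).apply([p[0]-b[0],p[1]-b[1],0])
    print(use,b.round(4),p.round(4),"rms",np.sqrt(np.mean(fb.fun**2)).round(2),np.sqrt(np.mean(fp.fun**2)).round(2),"plate in board",d.round(4),np.degrees(p[2]-b[2]).round(2))
E
```

```text
['top'] [ 0.5791 -0.068   0.1479] [ 0.5808 -0.09    0.1422  0.0432] rms 1.0 0.47 plate in board [-0.0016 -0.022   0.    ] -0.33
['side'] [ 0.58   -0.0706  0.1545] [ 0.5841 -0.0841  0.162  -0.0531] rms 1.44 0.67 plate in board [ 0.002  -0.0139  0.    ] 0.43
['top', 'side'] [ 0.5797 -0.0693  0.1514] [ 0.5818 -0.0889  0.1478  0.0261] rms 1.33 1.06 plate in board [-0.0009 -0.0196  0.    ] -0.21
```

Run:
```python
from h import *
b=np.array([.5795,-.0690,.150])
q=quat(np.pi/2+b[2])
w=bpts(b,[[-.105,-.020,.12]])[0]
move_pose(w,q)
print(get_time(),get_joint_pos().round(2) if hasattr(get_joint_pos(),'round') else get_joint_pos())
Tt=np.eye(4);Tt[:3,:3]=R.from_quat(get_ee_rot(),scalar_first=True).as_matrix();Tt[:3,3]=get_tcp_pos()
im=read_camera("wrist");np.save("T1.npy",Tt@camera_info("wrist")["tool_from_camera"])
cv2.imwrite("pics/w1.png",cv2.resize(im[:,:,::-1],(768,576),interpolation=cv2.INTER_CUBIC))
```

```text
2.675 [-0.24  0.32  1.97  0.    0.84 -1.96]
```

View pics/w1.png

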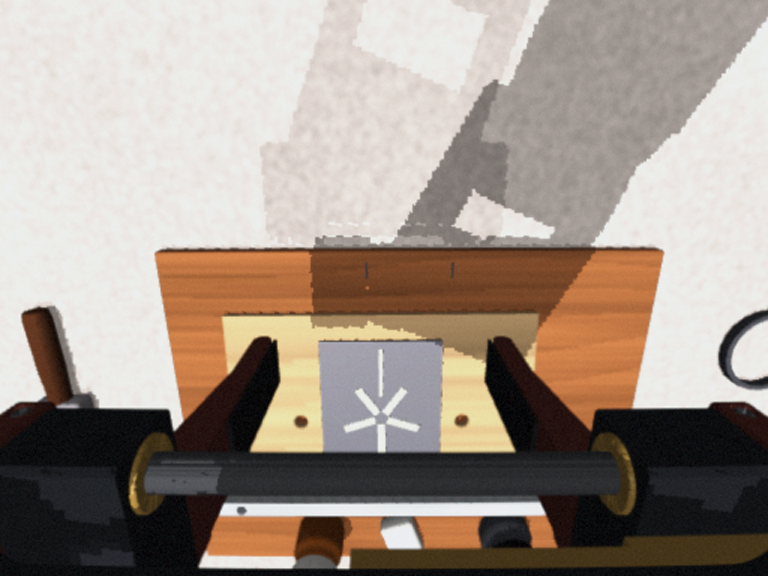

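The wrist view shows the board's near corners at (157,250) and (662,250), the plate's near corners at (222,315) and (538,314), and the holes at (301,421) and (461,421). The plate looks nearly parallel to the board. I'll refine the fit with these.

Run:
```python
from h import *
T=np.load("T1.npy");S=.012
B=[[-.12,-.19,S],[-.12,.19,S],[.0835,0,.036]]
P=[[-.07,-.12,.006],[-.07,.12,.006],[.02,-.065,.006],[.02,.065,.006]]
o=lambda a:(np.array(a)+.5)/1.5-.5
ob=o([(157,250),(662,250)]);op=o([(222,315),(538,314),(301,421),(461,421)])
fb=least_squares(lambda p:(proj(bpts(p,B[:2]),"wrist",T)-ob).ravel(),[.58,-.07,.15])
fp=least_squares(lambda p:(proj(bpts(p,tilt(P,p[3])),"wrist",T)-op).ravel(),[.58,-.09,.15,.07])
b,p=fb.x,fp.x
d=R.from_euler('z',-b[2]).apply([p[0]-b[0],p[1]-b[1],0])
print(b,p,fb.fun,fp.fun,d,np.degrees(p[2]-b[2]))
print("rail row check",proj(bpts(b,[[.0905,-.1,.036],[.0905,.1,.036]]),"wrist",T)*1.5)
```

```text
[ 0.58079879 -0.06690477  0.15036591] [ 0.58322807 -0.08869614  0.15425303  0.0815687 ] [-1.76400314  0.29085408  1.78097777  0.36276771] [ 0.5775589   0.03548004 -0.23310533 -0.04952174 -0.2952687   0.12454603
 -0.06954522 -0.20767135] [-0.00086247 -0.02190939  0.        ] 0.222715447098122
rail row check [[287.70850263 501.09065381]
 [524.96776899 500.83600674]]
```

```bash
cat >> h.py <<'E'
b=np.array([.5803,-.0678,.1503])
W=lambda x,y,z:bpts(b,[[x,y,z]])[0]
def tb(): 
    d=np.array(get_tcp_pos())-[b[0],b[1],0]; return R.from_euler('z',-b[2]).apply(d).round(4)
def snap(n):
    Tt=np.eye(4);Tt[:3,:3]=R.from_quat(get_ee_rot(),scalar_first=True).as_matrix();Tt[:3,3]=get_tcp_pos()
    im=read_camera("wrist");np.save(f"T_{n}.npy",Tt@camera_info("wrist")["tool_from_camera"])
    cv2.imwrite(f"pics/{n}.png",cv2.resize(im[:,:,::-1],(768,576),interpolation=cv2.INTER_CUBIC))
E
python3 - <<'E'
from h import *
print("down",movel(W(-.105,-.022,.0145),v=.12,until_force=8),tb(),get_ft_force())
print("push",movel(W(-.064,-.022,.0145),v=.05,until_force=15),tb(),get_ft_force(),get_time())
print("push",movel(W(-.052,-.022,.0145),v=.015,until_force=15),tb(),get_ft_force(),get_time())
E
```

```text
down False [-0.1045 -0.0222  0.015 ] [ 0.9074752  -0.36592627 -0.81354326]
push False [-0.0644 -0.0219  0.0144] [-0.32604195 -0.88648734  0.28459528] 4.725
push False [-0.0521 -0.022   0.0144] [ 0.59024431  0.25562862 -0.28731781] 5.675
```

Run:
```python
from h import *
print(get_grip_width(),get_ft_force(),get_finger_force())
snap("w2")
im=read_camera("top")[:,:,::-1]
cv2.imwrite("pics/t2.png",cv2.resize(im[100:300,190:420],None,fx=3,fy=3,interpolation=cv2.INTER_CUBIC))
```

```text
0.9979001269972483 [ 0.59024431  0.25562862 -0.28731781] 0.0
```

View pics/w2.png

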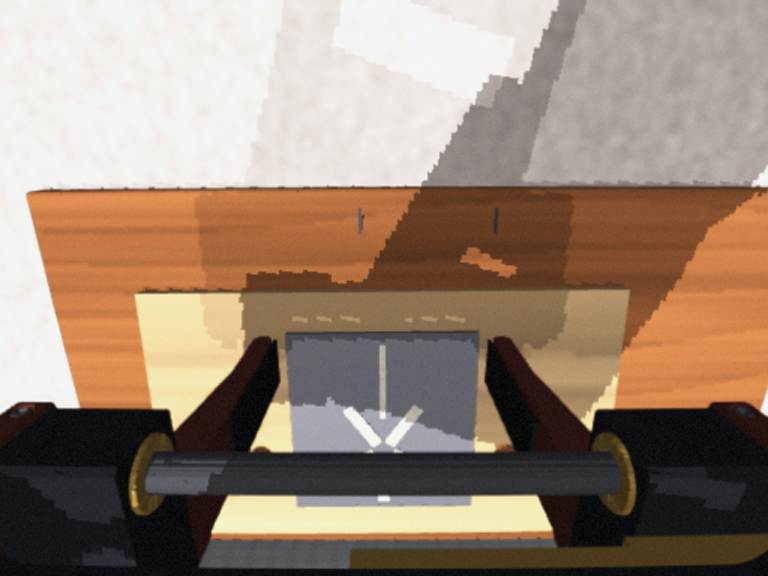

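Run:
```python
from h import *
T=np.load("T_w2.npy")
print("TCP px",proj([get_tcp_pos()],"wrist",T)*1.5, "slab corner",proj(bpts(b,[[-.12,-.19,.012],[-.12,.19,.012]]),"wrist",T)*1.5)
for x in(-.08,-.075,-.07,-.065,-.06,-.05): print(x,proj(bpts(b,[[x,-.142,.018],[x,.098,.018]]),"wrist",T).ravel()*1.5)
print(R.from_quat(get_ee_rot(),scalar_first=True).as_matrix().round(3))
```

```text
TCP px [[380.38262508 324.3146478 ]] slab corner [[ 24.12883511 188.7510527 ]
 [825.65446919 189.13890044]]
-0.08 [131.6435716  273.58290005 629.01609375 273.30347491]
-0.075 [133.48253529 283.46788939 627.20952872 283.19955858]
-0.07 [135.30091153 293.20895744 625.42317346 292.95140514]
-0.065 [137.09887443 302.80851549 623.65685782 302.56143503]
-0.06 [138.87660501 312.26894692 621.9104048  312.03204054]
-0.05 [142.3721229  330.78181684 618.47634926 330.56439956]
[[-0.989 -0.149 -0.   ]
 [-0.149  0.989  0.   ]
 [ 0.     0.    -1.   ]]
```

View pics/t2.png

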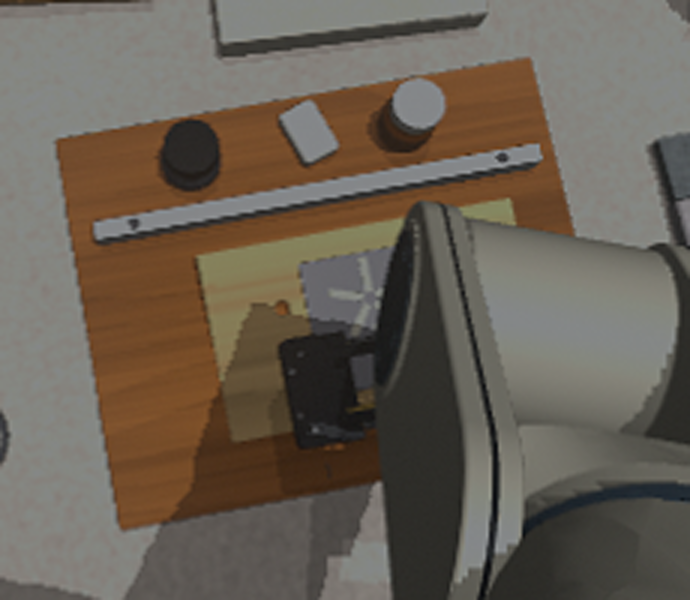

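The plate has not moved: its near edge is still at about x = −71 mm. Open, the fingers swing up, so their tips passed above it. I'll push with shut fingers instead, since the TCP is defined for those.

Run:
```python
from h import *
movel(W(-.06,-.022,.05),v=.15); movel(W(-.105,-.022,.05),v=.15)
command_gripper(0.0)
print("down",movel(W(-.105,-.022,.0148),v=.08,until_force=8),tb(),get_ft_force(),get_time())
print("push",movel(W(-.070,-.022,.0148),v=.04,until_force=15),tb(),get_ft_force(),get_time())
for i in range(6):
    r=movel(W(-.068+.003*i,-.022,.0148),v=.02,until_force=13); print(r,tb(),np.round(get_ft_force(),1),get_time())
    if r: break
```

```text
down False [-0.1051 -0.0219  0.0145] [0.24448292 0.58142371 0.3190709 ] 8.55
push False [-0.0703 -0.0219  0.0147] [-0.56840894 -0.27141548  0.50174005] 9.575
False [-0.0679 -0.0221  0.0148] [0.1 0.  0.2] 9.825
False [-0.0648 -0.022   0.0148] [-0.3  0.1  0.3] 10.125
False [-0.0618 -0.022   0.0148] [ 0.2 -1.1 -0.7] 10.425
False [-0.0588 -0.022   0.0148] [ 0.   0.  -0.6] 10.725
False [-0.0558 -0.022   0.0148] [-0.1 -0.1 -1.3] 11.025
False [-0.0528 -0.022   0.0148] [-0.2 -0.   0.8] 11.325
```

Run:
```python
from h import *
print(get_grip_width(),get_ft_force(),get_effort())
snap("w3")
```

```text
0.0049907495504299265 [-0.24045681 -0.03035321  0.84658646] [ 2.17137410e-02 -5.17627501e+01 -1.67817664e+01 -2.21963343e-02
  5.20237803e-02  4.64829267e-03]
```

View pics/w3.png

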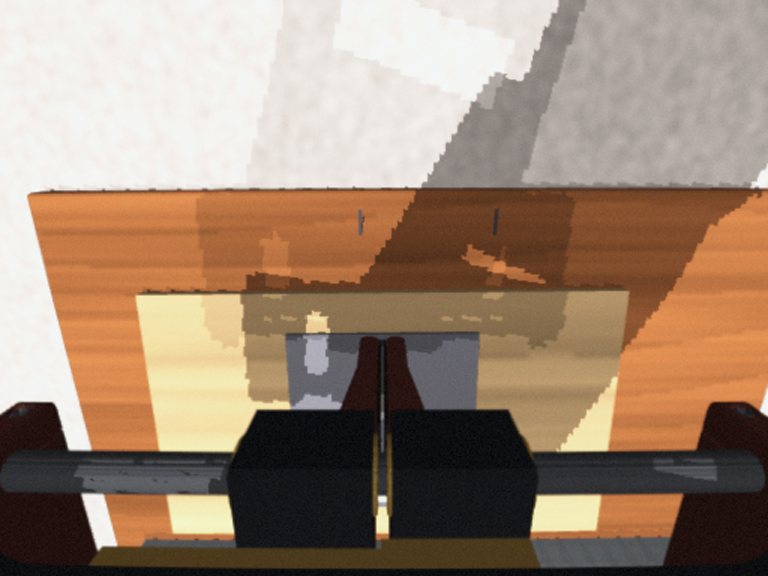

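Again there was no contact: the tips show above the plate, at about (380,337). I'll back off and touch the bare slab gently to find where the tips really are.

Run:
```python
from h import *
movel(W(-.053,-.022,.03),v=.15);movel(W(-.103,-.022,.025),v=.15)
print(movel(W(-.103,-.022,.010),v=.06,until_force=5),tb(),np.round(get_ft_force(),1))
for z in (.004,-.002,-.008,-.014):
    r=movel(W(-.103,-.022,z),v=.03,until_force=5);print(r,tb(),np.round(get_ft_force(),1),get_time())
    if r:break
```

```text
False [-0.1031 -0.0218  0.0093] [-0.1  0.4 -0. ]
False [-0.1031 -0.0219  0.0039] [0.5 0.6 0.5] 12.8583
False [-0.1032 -0.0219 -0.0022] [ 0.9  0.6 -0.1] 13.2083
False [-0.1032 -0.0219 -0.0082] [-0.1  0.   0.1] 13.5583
False [-0.1032 -0.0219 -0.0142] [ 0.2 -0.2 -0.4] 13.9083
```

Run:
```python
from h import *
print(np.round(get_effort(),2),get_ft_force())
snap("w4")
s=read_camera("side")[:,:,::-1]
cv2.imwrite("pics/s4.png",cv2.resize(s[130:330,150:350],None,fx=3,fy=3,interpolation=cv2.INTER_CUBIC))
```

```text
[-0.000e+00 -4.857e+01 -1.292e+01 -2.000e-02  5.000e-02  0.000e+00] [ 0.16713522 -0.18486357 -0.35919102]
```

View pics/s4.png

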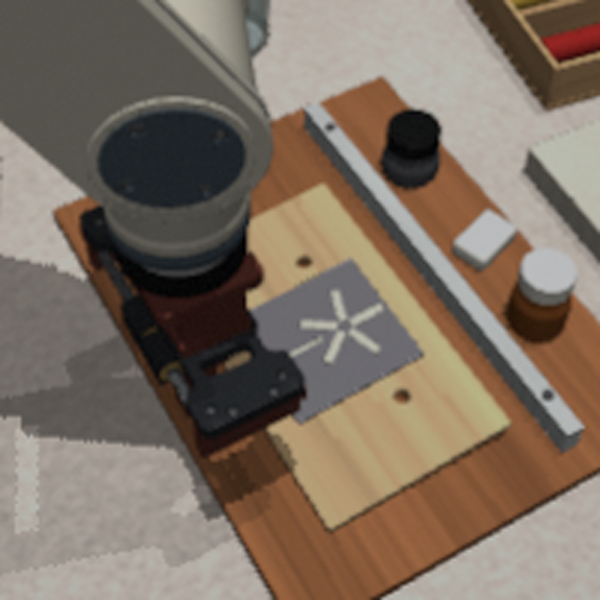

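The side crop shows the gripper hanging over the near strip of slab with the plate unmoved, its holes at (303,261) and (401,396) in the crop. The joint torques also show no load. I'll keep descending, guarded, until the tips touch.

Run:
```python
from h import *
r=movel(W(-.103,-.022,-.042),v=.03,until_force=4);print(r,tb(),np.round(get_ft_force(),1),np.round(get_effort(),1),get_time())
```

```text
True [-0.1027 -0.0221 -0.0237] [-0.9  0.3  7.9] [ -0.  -46.  -11.9  -0.   -0.2  -0. ] 14.5
```

View pics/w4.png

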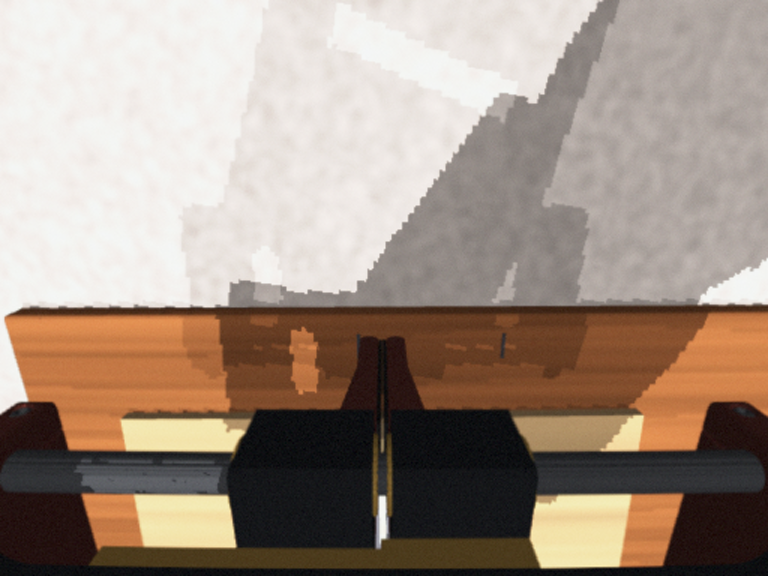

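Contact came at TCP z = −23.7 mm, with the slab at +12 mm. The real tips are therefore about 36 mm shorter than the nominal TCP. I'll correct all heights by that and push again.

Run:
```python
from h import *
Z=-.0205
movel(W(-.103,-.022,Z),v=.03)
f0=np.array(get_ft_force())
print(movel(W(-.078,-.022,Z),v=.05,until_force=15),tb(),np.round(get_ft_force(),1),get_time())
for x in (-.072,-.066,-.063,-.060,-.057,-.054):
    r=movel(W(x,-.022,Z),v=.025,until_force=13); print(r,tb(),np.round(get_ft_force(),1),get_time())
    if r: break
```

```text
False [-0.0777 -0.0219 -0.0206] [-1.2 -0.4 -0.6] 15.4083
False [-0.073  -0.0217 -0.0207] [-5.  -0.1  2.3] 15.8
False [-0.0657 -0.0221 -0.0206] [-1.9 -1.1 -0.3] 16.1917
False [-0.0627 -0.0221 -0.0205] [-1.5 -0.6 -0.9] 16.4583
False [-0.0613 -0.0216 -0.0207] [-6.4 -0.3  3.8] 16.725
True [-0.0616 -0.021  -0.0212] [-0.6 -0.2  0.7] 16.9333
```

The plate came up against the rail, with the force stopping the push at TCP x ≈ −61 mm. Next I'll push the right edge to the left, along the rail.

Run:
```python
from h import *
Z=-.0205
movel(W(-.08,-.022,Z),v=.15)
movel(W(-.08,-.06,.03),v=.2)
movel(W(.022,-.185,.03),v=.25)
cv2.imwrite("pics/t5.png",cv2.resize(read_camera("top")[100:300,190:420,::-1],None,fx=3,fy=3,interpolation=cv2.INTER_CUBIC))
print(movel(W(.022,-.180,Z),v=.12,until_force=8),tb(),get_time())
print(movel(W(.022,-.160,Z),v=.06,until_force=15),tb(),np.round(get_ft_force(),1),get_time())
for y in (-.150,-.143,-.139,-.137,-.135,-.133,-.131):
    r=movel(W(.022,y,Z),v=.025,until_force=12); print(r,tb(),np.round(get_ft_force(),1),get_time())
    if r: break
```

```text
False [ 0.0218 -0.1797 -0.0207] 19.0833
False [ 0.0223 -0.1596 -0.0202] [ 0.9 -0.3  0. ] 19.5667
False [ 0.022  -0.1499 -0.0205] [1.  0.1 0.4] 20.1167
False [ 0.022  -0.1427 -0.0205] [ 0.6 -0.5 -0.3] 20.55
False [ 0.022  -0.1387 -0.0205] [ 0.  -0.1 -1.6] 20.8583
False [ 0.022  -0.1368 -0.0205] [-0.2 -0.9  0.7] 21.1083
False [ 0.022  -0.1348 -0.0205] [-0.9 -1.6  0.1] 21.3583
False [ 0.0219 -0.1326 -0.0206] [ 0.4 -0.7 -0.8] 21.6083
False [ 0.022  -0.1306 -0.0205] [-0.4 -0.5  0.1] 21.8583
```

Run:
```python
from h import *
snap("w6")
a=cv2.imread("pics/t5.png")
b_=cv2.resize(read_camera("top")[100:300,190:420,::-1],None,fx=3,fy=3,interpolation=cv2.INTER_CUBIC)
c=cv2.resize(np.hstack([a[100:460,150:560],b_[100:460,150:560]]),(800,351))
w=cv2.resize(cv2.imread("pics/w6.png"),(330,248))
out=np.zeros((600,800,3),np.uint8);out[:351]=c;out[351:599,:330]=w;cv2.imwrite("pics/c6.png",out)
```

```text
(no output)
```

View pics/c6.png

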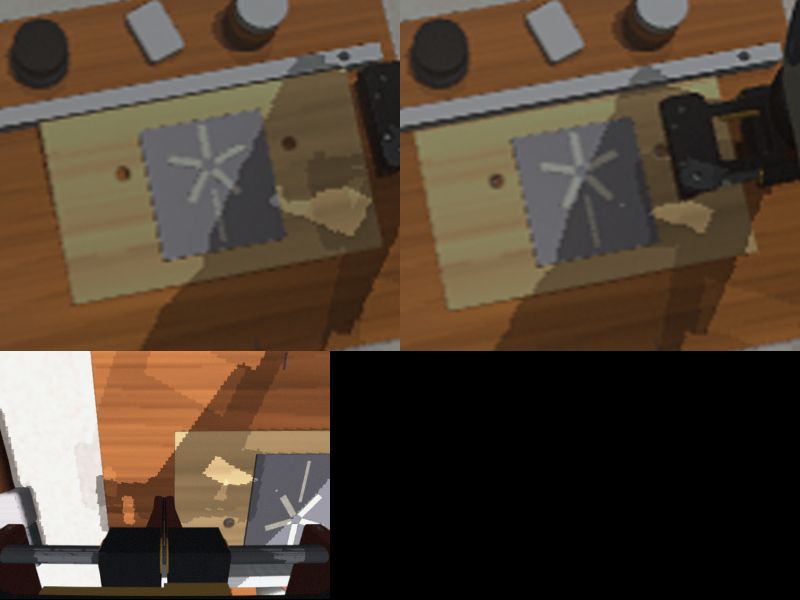

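The left hole moved by about (−27,+8) composite px, roughly 20 mm. So the plate did slide left, at low force, and is now about 2 mm short of its place. I'll measure the holes with code before the last nudge.

```bash
cat >> h.py <<'E'
def hole(gray,px,r=9,n=""):
    x,y=np.round(px).astype(int);c=gray[y-r:y+r+1,x-r:x+r+1].astype(float)
    bg=np.median(c);m=np.clip(bg*.8-c,0,None)
    k,l,st,ce=cv2.connectedComponentsWithStats((m>0).astype(np.uint8))
    if k<2:return None
    j=1+np.argmax([m[l==i].sum() for i in range(1,k)]);m=m*(l==j)
    Y,X=np.mgrid[-r:r+1,-r:r+1];return np.array([x+(X*m).sum()/m.sum(),y+(Y*m).sum()/m.sum()]),st[j,4]
def board_xy(px,cam,z,T=None):
    f=least_squares(lambda p:proj([W(p[0],p[1],z)],cam,T)[0]-px,[.04,0]);return f.x
E
python3 - <<'E'
from h import *
t=cv2.cvtColor(read_camera("top"),cv2.COLOR_RGB2GRAY);s=cv2.cvtColor(read_camera("side"),cv2.COLOR_RGB2GRAY)
w=cv2.cvtColor(read_camera("wrist"),cv2.COLOR_RGB2GRAY);T=np.load("T_w6.npy")
for n,y in(("L",.063),("R",-.067)):
    for cam,g,TT in(("top",t,None),("side",s,None),("wrist",w,T)):
        z=.024
        px=proj([W(.039,y,z)],cam,TT)[0]
        if not(12<px[0]<500 and 12<px[1]<372): continue
        h=hole(g,px)
        if h: 
            print(n,cam,px.round(1),h[0].round(1),h[1],board_xy(h[0],cam,z,TT).round(4),"z18:",board_xy(h[0],cam,.018,TT).round(4))
E
```

```text
L top [273.6 193.7] [272.4 194.6] 19 [0.0375 0.0658] z18: [0.0384 0.0653]
L side [255.1 206.6] [260.4 214.6] 42 [0.0379 0.0381] z18: [0.0404 0.0419]
R top [330.5 183.7] [334.9 182.5] 144 [ 0.0399 -0.0774] z18: [ 0.0408 -0.079 ]
R side [287.  249.7] [284.  255.9] 30 [ 0.0255 -0.0765] z18: [ 0.0279 -0.0735]
R wrist [354.2 267.7] [353.5 266.6] 75 [ 0.0382 -0.0676] z18: [ 0.0419 -0.0651]
```

Run:
```python
from h import *
movel(W(.022,-.150,-.0205),v=.15); movel(W(.0,-.17,.04),v=.25)
movel(W(-.06,0,.12),v=.3)
wait(.2);snap("w7")
T=np.load("T_w7.npy");im=cv2.resize(cv2.imread("pics/w7.png"),(512,384),interpolation=cv2.INTER_AREA)
w=read_camera("wrist");g=cv2.cvtColor(w,cv2.COLOR_RGB2GRAY)
for y in(.065,-.065):
    px=proj([W(.04,y,.018)],"wrist",T)[0];h=hole(g,px)
    print(px.round(1),"pin tip",proj([W(.04,y,.020)],"wrist",T)[0].round(1),h and (h[0].round(1),h[1],board_xy(h[0],"wrist",.018,T).round(4)))
px=proj([W(.02,0,.018)],"wrist",T)[0].astype(int)
big=cv2.resize(w[:,:,::-1][120:330,80:430],(800,480),interpolation=cv2.INTER_CUBIC)
cv2.imwrite("pics/c7.png",big);print(get_time(),tb())
P=[[-.07,-.12,.006],[-.07,.12,.006]]
print("seated near corners px",(proj(bpts(b,[[-.05,-.12,.018],[-.05,.12,.018]]),"wrist",T)-[80,120])*[800/350,480/210])
```

```text
[308.4 261.4] pin tip [308.8 262.3] (array([308.5, 261.6]), np.int32(68), array([0.0403, 0.065 ]))
[200.7 261.7] pin tip [200.4 262.6] (array([200.3, 262.9]), np.int32(67), array([ 0.0417, -0.0655]))
23.9083 [-0.0601 -0.0008  0.1193]
seated near corners px [[152.46630617 160.94296509]
 [644.79500984 159.83331821]]
```

View pics/c7.png

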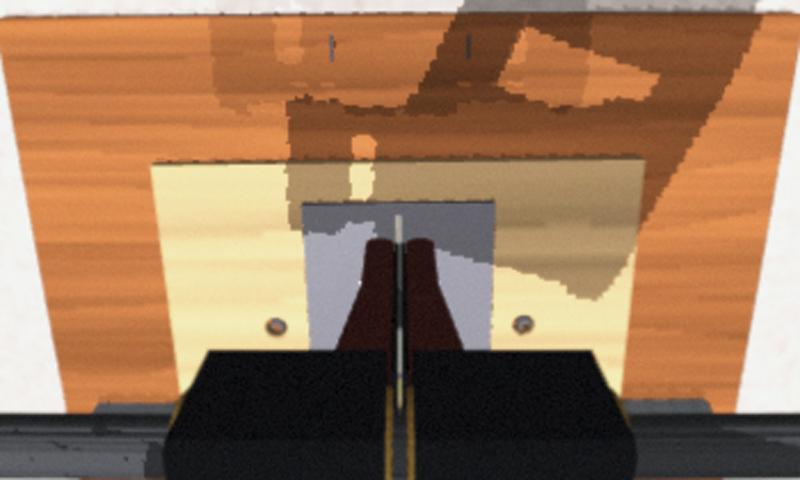

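Both pin tips show inside their holes, at (276,326) and (523,324). The near corners at (152,163) and (643,159) match the seated prediction within about 2 px. The images can't settle the height to 2 mm, so I'll touch the plate lightly beside each hole: flat should read TCP z ≈ −17.7 mm.

Run:
```python
from h import *
movel(W(.04,.092,.012),v=.3)
print(movel(W(.04,.092,-.021),v=.04,until_force=4),tb(),np.round(get_ft_force(),1),get_time())
movel(W(.04,.09,.004),v=.2)
movel(W(.04,-.092,.004),v=.3)
print(movel(W(.04,-.092,-.021),v=.04,until_force=4),tb(),np.round(get_ft_force(),1),get_time())
movel(W(.0,-.09,.06),v=.25)
print(get_time())
```

```text
True [ 0.0396  0.0919 -0.0176] [-0.8  0.7  5.5] 25.3333
True [ 0.0399 -0.0911 -0.0176] [-1.6  0.5  6.8] 26.8917
27.3917
```

Both sides read −17.6 mm, so the plate is flat and seated on the pins. I'll move well clear, check the holes once more and hand in.

Run:
```python
from h import *
movel(W(-.06,0,.13),v=.25);wait(.3)
T0=np.eye(4);T0[:3,:3]=R.from_quat(get_ee_rot(),scalar_first=True).as_matrix();T0[:3,3]=get_tcp_pos()
T=T0@camera_info("wrist")["tool_from_camera"];g=cv2.cvtColor(read_camera("wrist"),cv2.COLOR_RGB2GRAY)
for y in(.065,-.065):
    h=hole(g,proj([W(.04,y,.018)],"wrist",T)[0]);print(h and board_xy(h[0],"wrist",.018,T).round(4))
print(get_time(),np.round(get_ft_force(),1));print(job_done())
```

```text
[0.0403 0.0652]
[ 0.0417 -0.0655]
28.4083 [ 0.5 -0.2  1. ]
the job is handed in; nothing more can be done
None
```

The job is handed in at about 28.4 s: the plate lies flat with both holes over their pins (a light touch beside each hole read the seated height), the arm is clear above it, and nothing else was touched, though I don't have the verdict.

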